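# Renew the capacitors of a test bank

### The job

One of the three capacitor holders still has the failed grey capacitor with the bulged top in it: first of all take that one out and put it in the white scrap tray. Then stand each new capacitor upright, fully down, in the holder of its own colour: blue in blue, green in green, red in red. Leave the black capacitor and the yellow meter where they are.

Things in the scene. Friction and masses are not known exactly. Their poses are not given: they have to be found in the camera images.
- cap_blue: New capacitor, upright cylinder 40 mm diameter, 60 mm high, blue plastic sleeve, flat top with a small aluminium disc and two brass terminals that end 66 mm up; about 0.14 kg, loose, standing free on the bench at the start. Origin at the centre of its underside, z up along its axis.
- cap_green: New capacitor, upright cylinder 40 mm diameter, 60 mm high, green plastic sleeve, flat top with a small aluminium disc and two brass terminals that end 66 mm up; about 0.14 kg, loose, standing free on the bench at the start. Origin at the centre of its underside, z up along its axis.
- cap_red: New capacitor, upright cylinder 40 mm diameter, 60 mm high, red plastic sleeve, flat top with a small aluminium disc and two brass terminals that end 66 mm up; about 0.14 kg, loose, standing free on the bench at the start. Origin at the centre of its underside, z up along its axis.
- holder_blue: Capacitor holder, fixed to the bench: square black base plate 80 x 80 x 6 mm with a blue round cup on it, outside diameter 68, bore 56 mm, rim 24 mm above the bench. The cup's floor, where a capacitor stands, is 10 mm above the bench. Origin at the centre of the plate's underside (z = 0 on the bench), z up along the cup's axis.
- holder_green: Capacitor holder, fixed to the bench: square black base plate 80 x 80 x 6 mm with a green round cup on it, outside diameter 68, bore 56 mm, rim 24 mm above the bench. The cup's floor, where a capacitor stands, is 10 mm above the bench. Origin at the centre of the plate's underside (z = 0 on the bench), z up along the cup's axis.
- holder_red: Capacitor holder, fixed to the bench: square black base plate 80 x 80 x 6 mm with a red round cup on it, outside diameter 68, bore 56 mm, rim 24 mm above the bench. The cup's floor, where a capacitor stands, is 10 mm above the bench. Origin at the centre of the plate's underside (z = 0 on the bench), z up along the cup's axis.
- cap_failed: Failed capacitor, upright cylinder 40 mm diameter, grey sleeve 60 mm high, under a bulged dark brown dome that ends 70 mm up; about 0.14 kg. At the start it stands loose in one of the three holders (any of them), its underside 10 mm above the bench. Origin at the centre of its underside, z up along its axis. Grip it on the straight sleeve.
- scrap_tray: Shallow white open scrap tray, fixed to the bench, at the left or right end of the work area: 150 mm along its x, 120 mm along its y, 32 mm high, walls and floor 4 mm thick. Origin at the centre of its underside, z up.
- cap_black: Black-sleeved capacitor, the same size as the new ones (40 mm diameter, 66 mm high), standing free on the bench; belongs to another job, to be left alone. Origin at the centre of its underside. (Also among the things on the bench, to be left alone: a finned aluminium heat sink 50 x 50 x 35 mm and a round copper transformer 56 mm in diameter, 30 mm high. Neighbouring things in this area stand at least 100 mm apart, centre to centre.)
- meter: Yellow hand multimeter lying on the bench at the end of the work area opposite the scrap tray, 170 mm along its x, 85 mm along its y, 43 mm high; to be left alone. Origin at the centre of its underside.
There are look-alikes about, which are no part of the job. Leave any turquoise look-alike of the holder_blue alone. What is shaped like the scrap_tray but orange is not meant.

How it is judged:
By the outcome, as a careful person would: the job done as asked, in the order asked, and still so for the second after the job is handed in, with the robot touching nothing.
It also fails if it takes over 96 s, if anything falls off the work surface, if the arm or the gripper's body presses on something with over 40 N, if the wrist force passes 120 N, or if a joint passes its speed limit or range.

### The arm

A 6-joint arm with a two-finger parallel gripper is mounted at the origin on the work surface. World frame = base frame: x ahead of the robot, y to its left, z up, the work surface at z = 0. Lengths are in m, angles in rad, forces in N, time in s.
With the tool pointing down it reaches from about 0.3 to 1 m from the base axis. Payload 5.1 kg.
Tool frame: the origin (TCP) lies midway between the tips of the shut fingers; the grasp point (between the pads) lies pinch_z behind it (pinch_z is the distance from the TCP to the grasp point, in m); z points along the fingers, y is the line along which they close (so a half turn about z gives the same grasp; the last joint's range is limited). The gripper opens to 95 mm and grips with 3 to 60 N. Pads are 20 mm wide; open, the fingers measure 119 mm over their backs; the gripper's body (75 mm by 180 mm) begins 59 mm behind the grasp point.
Start: joints at [1.129, 0.124, 1.65, -0, 1.367, -0.083], TCP at [0.228, 0.609, 0.215] pointing down, gripper open.
Joint ranges: [-2.61, 2.61], [-1.02, 2.33], [0.03, 2.71], [-1.35, 4.49], [0.32, 2.68], [-2.91, 2.91]. Speed limits (rad/s): [2.57, 2.57, 3.14, 3.14, 3.14, 3.14].

### API

Orientations are given as a 3x3 rotation matrix whose columns are the frame's x, y, z axes.
In Python, from bench import get_obs, snapshot, hand_in, pinch_z gives the robot as it stands.
- The arm moves only by the tool move_arm, never from a script. Its arguments are lists of equal length, an entry for each row: "dp": the shift along the tool's x, y, z in m, a list of three; "turn": the turn, a rotation vector about the tool's x, y, z in degrees, a list of three; "hand": the opening, from 0 (shut) to 1 (fully open). In form: {"dp": [[tx, ty, tz], ...], "turn": [[rx, ry, rz], ...], "hand": [hand, ...]}. A call has 1 to 12 rows; each row shifts and turns the commanded pose from where the row before left it, along the tool's axes as they then stand; what a row does not reach is not made up. A row lasts 1/10 s, in which the tool goes at most 50 mm and 8.59 degrees, less where a joint would pass 70% of its speed; a pose out of reach is approached as far as the arm can. A call is refused whole if a number of a shift passes 0.05 or a number of a turn 8.59, either way. A call with a gripper value outside its range is refused whole. The fingers move at their own pace and stop on an object; "newtons" is the grip in N (left out, the last holds). Time passes only in rows, so rows that do not move let the fingers close. It gives the time, the measured TCP pose, the force, the opening and the grip force at its end, in the units of the state.
- get_obs(): the state, without advancing time (a new reading comes with each control period).
- snapshot(name): name is "scene" or "top" or "wrist"; returns a dict with "color" (480x640x3 uint8, red, green, blue), "mtx" (3x3 intrinsics, pixels), "R" (3x3) and "t" (3): a world point X has camera coordinates R X + t; the wrist camera has in their place "hand_eye" (4x4, takes a point from camera to tool coordinates, whose origin is the TCP and whose axes are the flange's). Camera axes: x right, y down, z forward; pixel columns grow to the right and rows downward; lengths in m; the calibration is good to about 2 mm. A picture is of the moment at which its call begins: read the wrist's pose just before it. There is no depth.
- hand_in(): hands the job in; it is judged then, once.
The state is a dict: "t": time; "joint_pos": joint angles; "dq": joint speeds; "effort": joint torques, N m; "position": TCP position; "eef_rot": TCP orientation; "ft_force": force on the tool from outside, world axes, zero at the start; "wrist_torque": the same for the moment, N m; "gripper_width": finger opening in m; "finger_force": force on a finger pad.
Only numpy, scipy, OpenCV 4.12 (cv2) and the standard library are available. Lean on these libraries where they do the work, as an engineer would, in place of code of your own. Each camera call takes 0.05 s, during which the arm holds its last target. There are 200 camera calls.

## Working session

There is one attempt and no reset: what is moved stays moved. The work goes in short steps, Python scripts to look and compute and a tool call to move; the robot and the scene stay as the last step left them, time stands still between calls to the robot, and variables do not carry over. Pictures are saved under pics/ and viewed, at most 14 in all, crops included, and the job is handed in when it is done.

Besides the shell and the picture viewer there is one more tool, called after "Call:" as name(argument=value, ...), one argument or row to a line, values as JSON. move_arm: Moves the arm, as the interface text tells. Its arguments: {"type":"object","properties":{"dp":{"type":"array"},"turn":{"type":"array"},"hand":{"type":"array"},"newtons":{"type":"number"}},"required":["dp","turn","hand"]}

```bash
mkdir -p pics; ls
cat > s.py <<'E'
from bench import *
import cv2,numpy as np
def grab(n,f):
    s=snapshot(n); cv2.imwrite('pics/'+f+'.png',s['color'][:,:,::-1]); np.savez('pics/'+f+'.npz',**{k:np.array(v) for k,v in s.items()}); return s
E
python3 - <<'E'
from s import *
o=get_obs(); print({k:np.round(v,3) for k,v in o.items()}, pinch_z)
for n in('top','scene'):
    s=grab(n,n+'0'); print(s['mtx'],s['R'],s['t'])
E
```

```text
pics
{'t': np.float64(0.0), 'joint_pos': array([ 1.129,  0.124,  1.652, -0.   ,  1.367, -0.083]), 'dq': array([-0.001,  0.001,  0.001, -0.002, -0.001,  0.001]), 'effort': array([ 1.0000e-03, -4.1760e+01, -3.5993e+01,  7.8000e-02,  4.9000e-02,
       -0.0000e+00]), 'position': array([0.228, 0.608, 0.213]), 'eef_rot': array([[-0.936,  0.351, -0.001],
       [ 0.351,  0.936, -0.002],
       [ 0.   , -0.002, -1.   ]]), 'ft_force': array([ 0.886, -0.004,  1.1  ]), 'wrist_torque': array([-0.013, -0.   ,  0.018]), 'finger_force': np.float64(0.0), 'gripper_width': np.float64(0.095)} 0.0188
[[556.25092464   0.         313.50853001]
 [  0.         556.25092464 233.20074309]
 [  0.           0.           1.        ]] [[ 0.01683978 -0.99984944  0.00418653]
 [-0.99034314 -0.01725566 -0.13755984]
 [ 0.13761137 -0.00182962 -0.99048461]] [-0.00524921  0.47042442  1.23001821]
[[558.41880601   0.         325.1330422 ]
 [  0.         558.41880601 228.51264001]
 [  0.           0.           1.        ]] [[-0.77622581  0.63044481  0.00358176]
 [ 0.49932561  0.61823586 -0.6070077 ]
 [-0.38489923 -0.46938658 -0.79468788]] [ 0.36520232 -0.19809195  1.50545118]
```

View pics/top0.png

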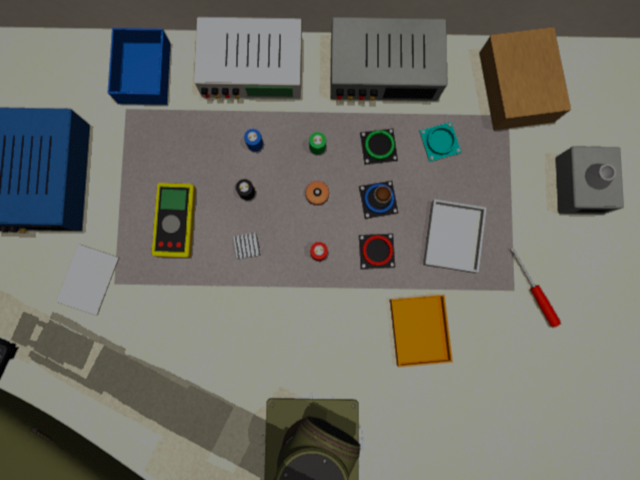

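View pics/scene0.png

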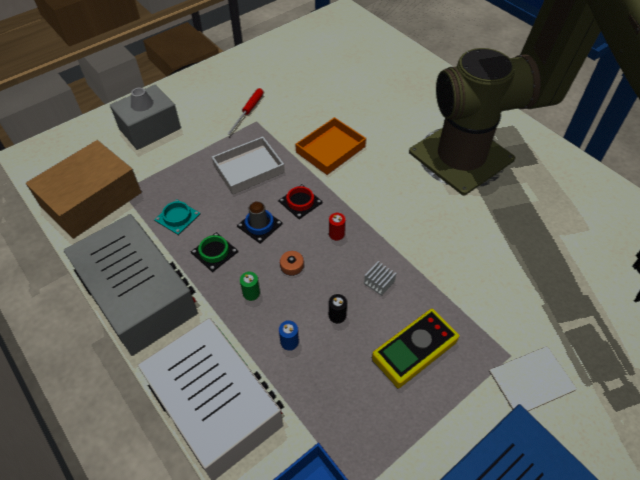

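The top view shows the new caps blue (253,139), green (317,142) and red (319,251). The holders are green (379,145), blue (379,198, with the failed cap in it) and red (377,250). The white tray is at (456,236). The turquoise holder (441,141) and orange tray (420,330) are to be left alone. The scene view agrees.

```bash
cat > m.py <<'E'
from s import *
def ray(s,px,z):
    d=s['R'].T@np.linalg.inv(s['mtx'])@np.array([px[0],px[1],1.]); c=-s['R'].T@s['t']; return c+d*(z-c[2])/d[2]
def proj(s,X):
    p=s['mtx']@(s['R']@np.array(X)+s['t']); return p[:2]/p[2]
def mask(s,col):
    h=cv2.cvtColor(s['color'],cv2.COLOR_RGB2HSV); H,S,V=[h[...,i].astype(int) for i in range(3)]
    return {'blue':(abs(H-109)<9)&(S>130)&(V>50),'green':(abs(H-64)<14)&(S>130)&(V>50),'red':((H<5)|(H>174))&(S>150)&(V>50),
     'white':(S<40)&(V>110),'brown':(H>2)&(H<18)&(S>60)&(V<110)}[col].astype(np.uint8)
def blob(s,col,px,r):
    m=mask(s,col); w=np.zeros_like(m); cv2.circle(w,(int(px[0]),int(px[1])),r,1,-1); p=cv2.findNonZero(m*w)
    hull=cv2.convexHull(p); M=cv2.moments(hull); return np.array([M['m10'],M['m01']])/M['m00'],hull
E
python3 - <<'E'
from m import *
T=dict(np.load('pics/top0.npz'));S=dict(np.load('pics/scene0.npz'))
L=[('cap','blue',(253,139),(289,335),.03,22),('cap','green',(317,142),(250,286),.03,22),('cap','red',(319,251),(337,226),.03,22),
('hold','green',(379,145),(214,249),.016,26),('hold','blue',(379,198),(259,223),.016,26),('hold','red',(377,250),(300,200),.016,26),('failed','brown',(382,194),(257,212),.066,16)]
for n,c,a,b,z,r in L:
    for s,p in((T,a),(S,b)):
        q,h=blob(s,c,p,r); e=[np.round(ray(s,q,z)*1000)[:2]]
        R=cv2.boundingRect(h); d=1.2/556*1e3
        print(n,c,q.round(1),e,R[2:])
m=mask(T,'white'); w=np.zeros_like(m); w[190:285,415:500]=1
r=cv2.minAreaRect(cv2.findNonZero(m*w)); print(r,[ray(T,x,.032).round(3) for x in cv2.boxPoints(r)],ray(T,r[0],.032))
for s in 'TS': pass
cv2.imwrite('pics/c.png',cv2.resize(np.hstack([T['color'][110:290,230:500]]),None,fx=2.9,fy=2.9,interpolation=cv2.INTER_CUBIC)[:,:,::-1])
E
```

```text
cap blue [252.5 137.2] [array([694., 149.])] (18, 17)
cap blue [288.4 334.8] [array([688., 148.])] (19, 29)
cap green [317.2 140.5] [array([689.,  -2.])] (17, 18)
cap green [248.9 284.7] [array([683.,  -3.])] (18, 28)
cap red [318.5 250.9] [array([431.,  -9.])] (18, 19)
cap red [336.5 225.7] [array([430.,  -8.])] (16, 27)
hold green [379.5 144. ] [array([ 687., -149.])] (30, 29)
hold green [212.7 247.5] [array([ 687., -147.])] (30, 27)
hold blue [379.  197.8] [array([ 558., -148.])] (31, 30)
hold blue [258.9 221.5] [array([ 560., -143.])] (30, 24)
hold red [377.3 250. ] [array([ 436., -144.])] (31, 31)
hold red [299.9 198. ] [array([ 438., -140.])] (29, 25)
failed brown [382.3 193.9] [array([ 557., -149.])] (15, 15)
failed brown [256.2 207.1] [array([ 559., -147.])] (15, 13)
((457.0, 236.99996948242188), (83.99998474121094, 93.99998474121094), 0.0) [array([ 0.359, -0.227,  0.032]), array([ 0.575, -0.229,  0.032]), array([ 0.578, -0.422,  0.032]), array([ 0.363, -0.416,  0.032])] [ 0.46748526 -0.32316052  0.032     ]
```

View pics/c.png

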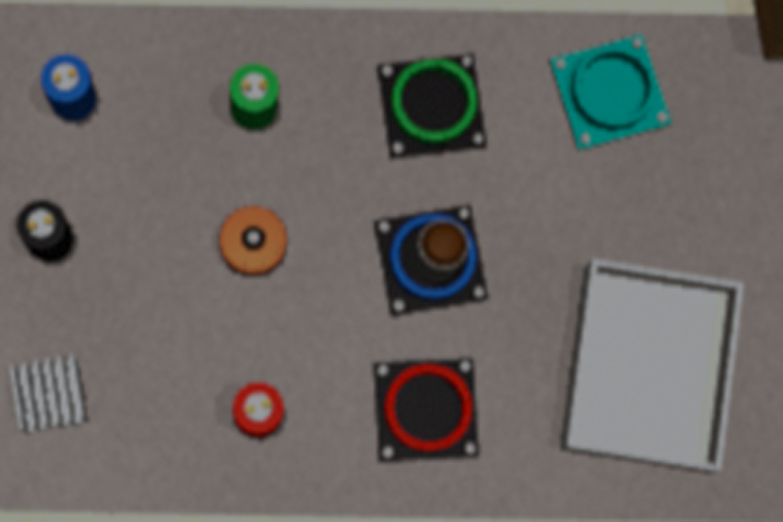

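Call:
move_arm(
  dp=[
    [0,0,0],
    [0,0,0],
    [0,0,0],
    [-0.016,-0.038,0],
    [-0.016,-0.038,0],
    [-0.016,-0.038,0],
    [-0.016,-0.038,0],
    [-0.016,-0.038,0],
    [-0.016,-0.038,0],
    [-0.016,-0.038,0],
    [-0.016,-0.038,0],
    [-0.016,-0.038,0],
  ],
  turn=[
    [0,0,-6.87],
    [0,0,-6.87],
    [0,0,-6.87],
    [0,0,0],
    [0,0,0],
    [0,0,0],
    [0,0,0],
    [0,0,0],
    [0,0,0],
    [0,0,0],
    [0,0,0],
    [0,0,0],
  ],
  hand=[1,1,1,1,1,1,1,1,1,1,1,1],
  newtons=25,
)

```text
t: 1.3
position: [0.3726, 0.265, 0.2142]
eef_rot: [[-1.0, -0.001, -0.0], [-0.001, 1.0, -0.0], [0.0, -0.0, -1.0]]
ft_force: [0.4, -0.3, 0.1]
gripper_width: 0.0945
finger_force: 0.0
```

Call:
move_arm(
  dp=[
    [-0.0185,-0.0413,0],
    [-0.0185,-0.0413,0],
    [-0.0185,-0.0413,0],
    [-0.0185,-0.0413,0],
    [-0.0185,-0.0413,0],
    [-0.0185,-0.0413,0],
    [-0.0185,-0.0413,0],
    [-0.0185,-0.0413,0],
    [-0.0185,-0.0413,0],
    [-0.0185,-0.0413,0],
    [0,0,0],
    [0,0,0],
  ],
  turn=[
    [0,0,0],
    [0,0,0],
    [0,0,0],
    [0,0,0],
    [0,0,0],
    [0,0,0],
    [0,0,0],
    [0,0,0],
    [0,0,0],
    [0,0,0],
    [0,0,0],
    [0,0,0],
  ],
  hand=[1,1,1,1,1,1,1,1,1,1,1,1],
)

```text
t: 2.5
position: [0.5576, -0.1466, 0.2137]
eef_rot: [[-1.0, 0.001, -0.002], [0.001, 1.0, 0.001], [0.002, 0.001, -1.0]]
ft_force: [-0.0, -0.2, 0.5]
gripper_width: 0.095
finger_force: 0.0
```

```bash
cat >> m.py <<'E'
def wrist(f):
    o=get_obs(); s=snapshot('wrist'); H=np.array(s['hand_eye']); A=np.eye(4); A[:3,:3]=o['eef_rot']; A[:3,3]=o['position']
    C=np.linalg.inv(A@H); s={'color':s['color'],'mtx':np.array(s['mtx']),'R':C[:3,:3],'t':C[:3,3]}
    cv2.imwrite('pics/'+f+'.png',s['color'][:,:,::-1]); np.savez('pics/'+f+'.npz',**s); return s
E
python3 - <<'E'
from m import *
s=wrist('w0'); print(proj(s,[.558,-.148,.07]),proj(s,[.559,-.146,.024]),proj(s,[.437,-.142,.024]),-s['R'].T@s['t'])
E
```

```text
[319.6133174  225.75670224] [321.86488565 213.65074214] [326.76911063  71.01365502] [ 0.47217641 -0.14738609  0.38380484]
```

View pics/w0.png

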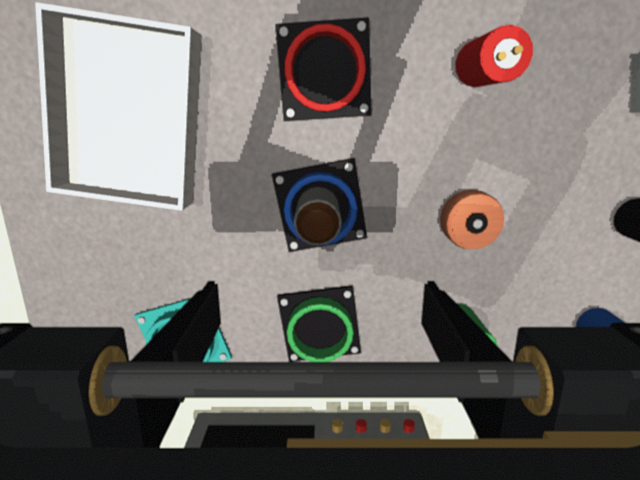

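The wrist view shows the grey cap's dome at (319,222) in the blue holder. It also shows the red ring at (326,67), the tray corners at (40,5), (190,28), (183,208) and (48,190), and the red cap top at (508,54).

Run:
```python
from m import *
s=dict(np.load('pics/w0.npz'))
for n,p,z in[('dome',(319,222),.07),('tray',(115.2,107.8),.032),('red hold rim',(326,66.5),.024),('blue rim',(320.5,208),.024),('green rim',(320,330),.024),('redcap top',(508,54),.061)]: print(n,ray(s,p,z).round(4))
print([ray(s,p,.032).round(3) for p in((40,5),(190,28),(183,208),(48,190))])
q,h=blob(s,'red',(326,67),50);print(q,ray(s,q,.018),cv2.boundingRect(h))
q,h=blob(s,'blue',(321,210),50);print(q,ray(s,q,.018),cv2.boundingRect(h))
```

```text
dome [ 0.5548 -0.1485  0.07  ]
tray [ 0.4662 -0.3187  0.032 ]
red hold rim [ 0.4335 -0.1427  0.024 ]
blue rim [ 0.5537 -0.1473  0.024 ]
green rim [ 0.68   -0.1478  0.024 ]
redcap top [ 0.429  -0.0087  0.061 ]
[array([ 0.39 , -0.366,  0.032]), array([ 0.406, -0.25 ,  0.032]), array([ 0.552, -0.271,  0.032]), array([ 0.535, -0.389,  0.032])]
[324.64099151  67.01641672] [ 0.43328526 -0.1437214   0.018     ] (284, 23, 82, 89)
[320.15446568 208.32155307] [ 0.55533219 -0.14757959  0.018     ] (283, 172, 75, 73)
```

Call:
move_arm(
  dp=[
    [0.002,-0.001,0.04],
    [0,0,0.04],
    [0,0,0.04],
    [0,0,0.03],
    [0,0,0.02],
    [0,0,0.01],
    [0,0,0],
    [0,0,0],
    [0,0,0],
    [0,0,0],
    [0,0,0],
    [0,0,0],
  ],
  turn=[
    [0,0,0],
    [0,0,0],
    [0,0,0],
    [0,0,0],
    [0,0,0],
    [0,0,0],
    [0,0,0],
    [0,0,0],
    [0,0,0],
    [0,0,0],
    [0,0,0],
    [0,0,0],
  ],
  hand=[1,1,1,1,1,1,1,0.3,0.3,0.3,0.3,0.3],
  newtons=25,
)

```text
t: 3.75
position: [0.5562, -0.1473, 0.0352]
eef_rot: [[-1.0, -0.001, 0.001], [-0.001, 1.0, -0.0], [-0.001, -0.0, -1.0]]
ft_force: [0.8, 0.6, 0.7]
gripper_width: 0.0605
finger_force: 0.0
```

Call:
move_arm(
  dp=[
    [0,0,0],
    [0,0,0],
    [0,0,0],
    [0,0,0],
    [0,0,0],
    [0,0,0],
    [0,0,-0.01],
    [0,0,-0.03],
    [0,0,-0.03],
    [0,0,-0.02],
    [0,0,0],
    [0,0,0],
  ],
  turn=[
    [0,0,0],
    [0,0,0],
    [0,0,0],
    [0,0,0],
    [0,0,0],
    [0,0,0],
    [0,0,0],
    [0,0,0],
    [0,0,0],
    [0,0,0],
    [0,0,0],
    [0,0,0],
  ],
  hand=[0.3,0.3,0.3,0.3,0.3,0.3,0.3,0.3,0.3,0.3,0.3,0.3],
)

```text
t: 4.95
position: [0.5558, -0.1469, 0.1246]
eef_rot: [[-1.0, -0.001, 0.0], [-0.001, 1.0, 0.0], [-0.0, 0.0, -1.0]]
ft_force: [-0.3, 0.1, -2.4]
gripper_width: 0.0396
finger_force: 25.0
```

Call:
move_arm(
  dp=[
    [0.01,-0.02,0],
    [0.022,-0.043,0],
    [0.022,-0.043,0],
    [0.022,-0.043,0],
    [0.012,-0.024,0],
    [0,0,0.03],
    [0,0,0.03],
    [0,0,0.02],
    [0,0,0.01],
    [0,0,0.003],
    [0,0,0.001],
    [0,0,0],
  ],
  turn=[
    [0,0,0],
    [0,0,0],
    [0,0,0],
    [0,0,0],
    [0,0,0],
    [0,0,0],
    [0,0,0],
    [0,0,0],
    [0,0,0],
    [0,0,0],
    [0,0,0],
    [0,0,0],
  ],
  hand=[0.3,0.3,0.3,0.3,0.3,0.3,0.3,0.3,0.3,0.3,0.3,0.3],
)

```text
t: 6.15
position: [0.4677, -0.3195, 0.0313]
eef_rot: [[-1.0, -0.001, -0.002], [-0.001, 1.0, 0.002], [0.002, 0.002, -1.0]]
ft_force: [-4.0, 2.7, 8.5]
gripper_width: 0.0395
finger_force: 25.0
```

Call:
move_arm(
  dp=[
    [0,0,0],
    [0,0,0],
    [0,0,0],
    [0,0,0],
    [0,0,0],
    [0,0,-0.02],
    [0,0,-0.04],
    [0,0,-0.04],
    [0,0,-0.04],
    [0,0,-0.03],
    [0,0,0],
    [0,0,0],
  ],
  turn=[
    [0,0,0],
    [0,0,0],
    [0,0,0],
    [0,0,0],
    [0,0,0],
    [0,0,0],
    [0,0,0],
    [0,0,0],
    [0,0,0],
    [0,0,0],
    [0,0,0],
    [0,0,0],
  ],
  hand=[0.65,0.65,0.65,0.65,0.65,0.65,0.65,0.65,0.8,1,1,1],
)

```text
t: 7.35
position: [0.4684, -0.3204, 0.2014]
eef_rot: [[-1.0, -0.001, 0.001], [-0.001, 1.0, -0.001], [-0.001, -0.001, -1.0]]
ft_force: [-0.3, -0.6, -0.2]
gripper_width: 0.0883
finger_force: 0.0
```

Run:
```python
from m import *
s=wrist('w1'); print(proj(s,[.468,-.32,.074]))
```

```text
[322.31313866 229.81203965]
```

View pics/w1.png

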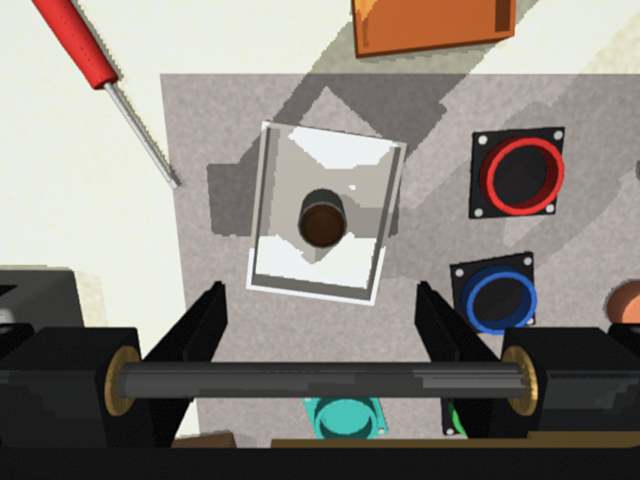

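The failed cap stands upright in the tray at (322,222). Red cap next.

Call:
move_arm(
  dp=[
    [0.004,0.032,0],
    [0.006,0.05,0],
    [0.006,0.05,0],
    [0.006,0.05,0],
    [0.006,0.05,0],
    [0.006,0.05,0],
    [0.004,0.03,0],
    [0,0,0.04],
    [0,0,0.04],
    [0,0,0.04],
    [0,0,0.03],
    [0,0,0],
  ],
  turn=[
    [0,0,0],
    [0,0,0],
    [0,0,0],
    [0,0,0],
    [0,0,0],
    [0,0,0],
    [0,0,0],
    [0,0,0],
    [0,0,0],
    [0,0,0],
    [0,0,0],
    [0,0,0],
  ],
  hand=[1,1,1,1,1,1,1,1,1,1,1,1],
)

```text
t: 8.6
position: [0.4241, -0.0091, 0.044]
eef_rot: [[-1.0, -0.001, -0.014], [-0.001, 1.0, 0.002], [0.014, 0.002, -1.0]]
ft_force: [-1.1, 0.4, 0.0]
gripper_width: 0.0952
finger_force: 0.0
```

Call:
move_arm(
  dp=[
    [0,0,0],
    [0,0,0],
  ],
  turn=[
    [0,0,0],
    [0,0,0],
  ],
  hand=[1,1],
)

```text
t: 8.8
position: [0.4312, -0.0102, 0.0521]
eef_rot: [[-1.0, -0.001, 0.002], [-0.001, 1.0, -0.0], [-0.002, -0.0, -1.0]]
ft_force: [0.1, 0.8, 0.7]
gripper_width: 0.095
finger_force: 0.0
```

Call:
move_arm(
  dp=[
    [0,0.002,0.015],
    [0,0,0.012],
    [0,0,0],
    [0,0,0],
    [0,0,0],
    [0,0,0],
    [0,0,0],
    [0,0,0],
    [0,0,0],
    [0,0,0],
    [0,0,0],
    [0,0,0],
  ],
  turn=[
    [0,0,0],
    [0,0,0],
    [0,0,0],
    [0,0,0],
    [0,0,0],
    [0,0,0],
    [0,0,0],
    [0,0,0],
    [0,0,0],
    [0,0,0],
    [0,0,0],
    [0,0,0],
  ],
  hand=[1,1,1,0.3,0.3,0.3,0.3,0.3,0.3,0.3,0.3,0.3],
)

```text
t: 10.0
position: [0.43, -0.008, 0.0236]
eef_rot: [[-1.0, -0.001, -0.0], [-0.001, 1.0, -0.0], [0.0, -0.0, -1.0]]
ft_force: [-0.1, -0.2, 0.3]
gripper_width: 0.0398
finger_force: 25.0
```

Call:
move_arm(
  dp=[
    [0,0,-0.02],
    [0,0,-0.03],
    [0,0,-0.03],
    [-0.001,-0.03,0],
    [-0.002,-0.04,0],
    [-0.001,-0.04,0],
    [-0.001,-0.024,0],
    [0,0,0],
    [0,0,0.03],
    [0,0,0.014],
    [0,0,0],
    [0,0,0],
  ],
  turn=[
    [0,0,0],
    [0,0,0],
    [0,0,0],
    [0,0,0],
    [0,0,0],
    [0,0,0],
    [0,0,0],
    [0,0,0],
    [0,0,0],
    [0,0,0],
    [0,0,0],
    [0,0,0],
  ],
  hand=[0.3,0.3,0.3,0.3,0.3,0.3,0.3,0.3,0.3,0.3,0.3,0.3],
)

```text
t: 11.2
position: [0.4349, -0.1413, 0.0594]
eef_rot: [[-1.0, -0.002, -0.001], [-0.002, 1.0, 0.001], [0.001, 0.001, -1.0]]
ft_force: [-0.3, -0.1, -0.8]
gripper_width: 0.0397
finger_force: 25.0
```

Run:
```python
from m import *
s=wrist('w2')
```

```text
(no output)
```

View pics/w2.png

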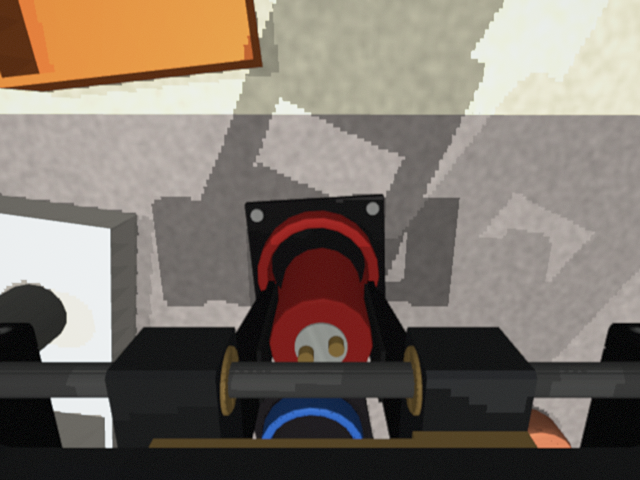

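The red cap is held upright at (321,340), centred over the red ring (columns 258–384). Lowering.

Call:
move_arm(
  dp=[
    [0,0,0.012],
    [0,0,0.008],
    [0,0,0.004],
    [0,0,0.001],
    [0,0,0.001],
    [0,0,0],
  ],
  turn=[
    [0,0,0],
    [0,0,0],
    [0,0,0],
    [0,0,0],
    [0,0,0],
    [0,0,0],
  ],
  hand=[0.3,0.3,0.3,0.3,0.3,0.3],
)

```text
t: 11.85
position: [0.4353, -0.1421, 0.0338]
eef_rot: [[-1.0, -0.001, 0.0], [-0.001, 1.0, -0.0], [-0.0, -0.0, -1.0]]
ft_force: [-0.1, -0.4, -1.4]
gripper_width: 0.0395
finger_force: 25.0
```

Call:
move_arm(
  dp=[
    [0,0,0.001],
    [0,0,0],
    [0,0,0],
    [0,0,0],
    [0,0,0],
    [0,0,0],
    [0,0,-0.02],
    [0,0,-0.04],
    [0,0,-0.04],
    [0,0,-0.04],
    [0,0,0],
    [0,0,0],
  ],
  turn=[
    [0,0,0],
    [0,0,0],
    [0,0,0],
    [0,0,0],
    [0,0,0],
    [0,0,0],
    [0,0,0],
    [0,0,0],
    [0,0,0],
    [0,0,0],
    [0,0,0],
    [0,0,0],
  ],
  hand=[0.3,0.65,0.65,0.65,0.65,0.65,0.65,0.65,0.65,0.8,1,1],
)

```text
t: 13.05
position: [0.4358, -0.1423, 0.1738]
eef_rot: [[-1.0, -0.001, 0.002], [-0.001, 1.0, -0.001], [-0.002, -0.001, -1.0]]
ft_force: [-0.2, 1.6, -0.8]
gripper_width: 0.0803
finger_force: 0.0
```

Call:
move_arm(
  dp=[
    [-0.02,0.011,0],
    [-0.04,0.022,0],
    [-0.042,0.023,0],
    [-0.042,0.023,0],
    [-0.042,0.023,0],
    [-0.035,0.02,0],
    [-0.028,0.016,0],
    [0,0,0],
    [0,0,0],
  ],
  turn=[
    [0,0,0],
    [0,0,0],
    [0,0,0],
    [0,0,0],
    [0,0,0],
    [0,0,0],
    [0,0,0],
    [0,0,0],
    [0,0,0],
  ],
  hand=[1,1,1,1,1,1,1,1,1],
)

```text
t: 13.95
position: [0.6828, -0.0034, 0.1695]
eef_rot: [[-1.0, -0.002, -0.005], [-0.002, 1.0, 0.0], [0.005, 0.0, -1.0]]
ft_force: [-0.3, -0.8, -1.1]
gripper_width: 0.0946
finger_force: 0.0
```

Run:
```python
from m import *
s=wrist('w3'); print(proj(s,[.686,-.003,.061]),proj(s,[.435,-.142,.076]),proj(s,[.684,-.148,.024]))
```

```text
[322.14232175 242.53342801] [  52.1370303  -217.42564231] [144.68242174 226.15893812]
```

View pics/w3.png

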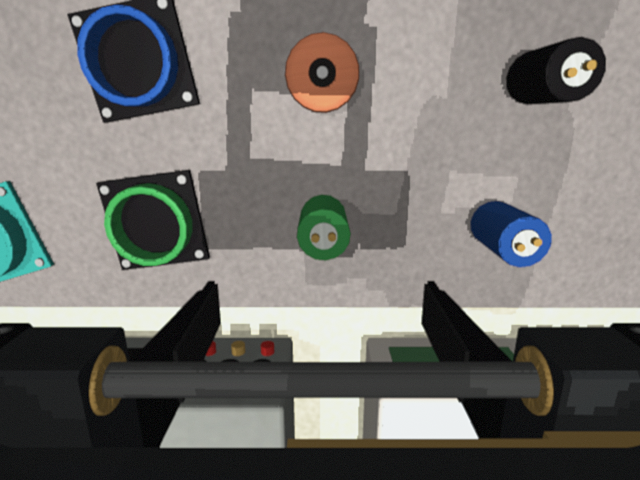

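The green cap's top is at (323,236), the blue cap's top at (526,242), the green rim at (147,226) and the blue rim at (126,57).

Run:
```python
from m import *
s=dict(np.load('pics/w3.npz'))
for n,p,z in[('g',(323,236),.061),('b',(526,242),.061),('grim',(146.5,226),.024),('brim',(126,57),.024)]: print(n,ray(s,p,z).round(4))
for c,p in (('green',(147,226)),('blue',(126,57))):
  q,h=blob(s,c,p,60);print(c,q,ray(s,q,.018),cv2.boundingRect(h))
o=get_obs();print(o['position'],o['eef_rot'][:,2])
```

```text
g [ 0.681  -0.0024  0.061 ]
b [0.6852 0.1459 0.061 ]
grim [ 0.6839 -0.1465  0.024 ]
brim [ 0.557  -0.1455  0.024 ]
green [147.83235639 224.13995852] [ 0.68388727 -0.14788934  0.018     ] (105, 184, 87, 82)
blue [126.65651406  55.69556901] [ 0.55535111 -0.14758134  0.018     ] (77, 4, 101, 103)
[ 0.68256269 -0.00389158  0.17021812] [-4.11116862e-03  6.25632846e-05 -9.99991547e-01]
```

Call:
move_arm(
  dp=[
    [0.001,0.001,0.025],
    [0,0,0.035],
    [0,0,0.035],
    [0,0,0.03],
    [0,0,0.015],
    [0,0,0.006],
    [0,0,0],
    [0,0,0],
  ],
  turn=[
    [0,0,0],
    [0,0,0],
    [0,0,0],
    [0,0,0],
    [0,0,0],
    [0,0,0],
    [0,0,0],
    [0,0,0],
  ],
  hand=[1,1,1,1,1,1,1,1],
)

```text
t: 14.8
position: [0.6842, -0.0031, 0.0287]
eef_rot: [[-1.0, -0.001, 0.003], [-0.001, 1.0, -0.0], [-0.003, -0.0, -1.0]]
ft_force: [-0.1, 0.2, 0.7]
gripper_width: 0.0951
finger_force: 0.0
```

Call:
move_arm(
  dp=[
    [0.001,0,0.004],
    [0,0,0],
    [0,0,0],
    [0,0,0],
    [0,0,0],
    [0,0,0],
    [0,0,0],
    [0,0,0],
    [0,0,0],
    [0,0,0],
    [0,0,0],
  ],
  turn=[
    [0,0,0],
    [0,0,0],
    [0,0,0],
    [0,0,0],
    [0,0,0],
    [0,0,0],
    [0,0,0],
    [0,0,0],
    [0,0,0],
    [0,0,0],
    [0,0,0],
  ],
  hand=[1,0.3,0.3,0.3,0.3,0.3,0.3,0.3,0.3,0.3,0.3],
)

```text
t: 15.9
position: [0.682, -0.0027, 0.0226]
eef_rot: [[-1.0, -0.001, -0.0], [-0.001, 1.0, 0.0], [0.0, 0.0, -1.0]]
ft_force: [0.1, 0.6, -0.4]
gripper_width: 0.0397
finger_force: 25.0
```

Call:
move_arm(
  dp=[
    [0,0,-0.02],
    [0,0,-0.03],
    [0,0,-0.03],
    [-0.001,-0.03,0],
    [-0.001,-0.045,0],
    [0,-0.045,0],
    [0,-0.025,0],
    [0,0,0],
    [0,0,0.03],
    [0,0,0.014],
    [0,0,0],
    [0,0,0],
  ],
  turn=[
    [0,0,0],
    [0,0,0],
    [0,0,0],
    [0,0,0],
    [0,0,0],
    [0,0,0],
    [0,0,0],
    [0,0,0],
    [0,0,0],
    [0,0,0],
    [0,0,0],
    [0,0,0],
  ],
  hand=[0.3,0.3,0.3,0.3,0.3,0.3,0.3,0.3,0.3,0.3,0.3,0.3],
)

```text
t: 17.1
position: [0.6838, -0.1469, 0.0581]
eef_rot: [[-1.0, -0.002, -0.001], [-0.002, 1.0, 0.0], [0.001, 0.0, -1.0]]
ft_force: [0.8, -0.3, -1.1]
gripper_width: 0.0392
finger_force: 25.0
```

Run:
```python
from m import *
s=wrist('w4')
```

```text
(no output)
```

View pics/w4.png

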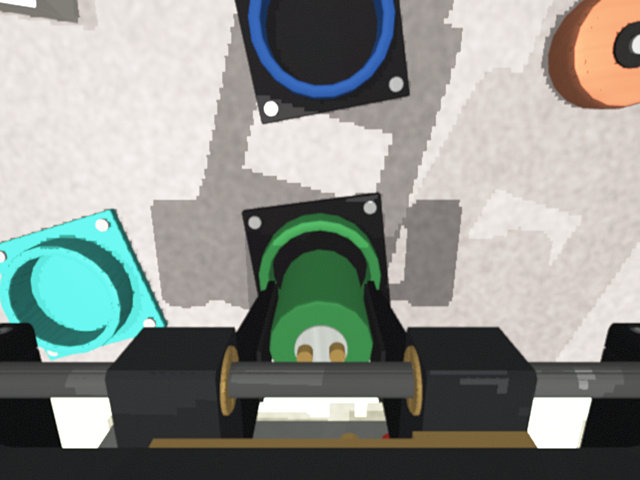

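The green cap at (321,340) is centred over its ring (columns 259–382), with the same geometry as the red. Lower it, release and rise.

Call:
move_arm(
  dp=[
    [0,0,0.012],
    [0,0,0.008],
    [0,0,0.004],
    [0,0,0.001],
    [0,0,0.001],
    [0,0,0],
  ],
  turn=[
    [0,0,0],
    [0,0,0],
    [0,0,0],
    [0,0,0],
    [0,0,0],
    [0,0,0],
  ],
  hand=[0.3,0.3,0.3,0.3,0.3,0.3],
)

```text
t: 17.75
position: [0.6843, -0.1479, 0.0328]
eef_rot: [[-1.0, -0.001, 0.0], [-0.001, 1.0, -0.0], [-0.0, -0.0, -1.0]]
ft_force: [0.1, 0.3, -1.8]
gripper_width: 0.0398
finger_force: 25.0
```

Call:
move_arm(
  dp=[
    [0,0,0],
    [0,0,0],
    [0,0,0],
    [0,0,0],
    [0,0,0],
    [0,0,0],
    [0,0,-0.02],
    [0,0,-0.04],
    [0,0,-0.04],
    [0,0,-0.04],
    [0,0,0],
    [0,0,0],
  ],
  turn=[
    [0,0,0],
    [0,0,0],
    [0,0,0],
    [0,0,0],
    [0,0,0],
    [0,0,0],
    [0,0,0],
    [0,0,0],
    [0,0,0],
    [0,0,0],
    [0,0,0],
    [0,0,0],
  ],
  hand=[0.3,0.65,0.65,0.65,0.65,0.65,0.65,0.65,0.65,0.8,1,1],
)

```text
t: 18.95
position: [0.685, -0.148, 0.1746]
eef_rot: [[-1.0, -0.001, 0.003], [-0.001, 1.0, -0.001], [-0.003, -0.001, -1.0]]
ft_force: [-0.2, -0.1, -0.6]
gripper_width: 0.0808
finger_force: 0.0
```

Call:
move_arm(
  dp=[
    [0,0.02,0],
    [0,0.04,0],
    [0,0.045,0],
    [-0.001,0.045,0],
    [0,0.045,0],
    [0,0.045,0],
    [0,0.035,0],
    [0,0.02,0],
    [0,0,0],
    [0,0,0],
  ],
  turn=[
    [0,0,0],
    [0,0,0],
    [0,0,0],
    [0,0,0],
    [0,0,0],
    [0,0,0],
    [0,0,0],
    [0,0,0],
    [0,0,0],
    [0,0,0],
  ],
  hand=[1,1,1,1,1,1,1,1,1,1],
)

```text
t: 19.95
position: [0.6842, 0.1471, 0.1713]
eef_rot: [[-1.0, -0.001, -0.002], [-0.001, 1.0, -0.001], [0.002, -0.001, -1.0]]
ft_force: [-0.5, -0.4, 0.8]
gripper_width: 0.0954
finger_force: 0.0
```

Run:
```python
from m import *
s=wrist('w5'); c=s['color']
h=cv2.cvtColor(c,cv2.COLOR_RGB2HSV); p=proj(s,[.686,.147,.061]); print(p)
m=((h[...,1]<60)&(h[...,2]>140)).astype(np.uint8); w=np.zeros_like(m); cv2.circle(w,(int(p[0]),int(p[1])),22,1,-1)
M=cv2.moments(cv2.convexHull(cv2.findNonZero(m*w))); q=(M['m10']/M['m00'],M['m01']/M['m00']); print(q,M['m00'],ray(s,q,.061),get_obs()['position'])
```

```text
[321.68738485 239.56886756]
(320.4024577572964, 239.30414746543778) 434.0 [0.68579901 0.14605649 0.061     ] [0.68455736 0.14631436 0.17171085]
```

View pics/w5.png

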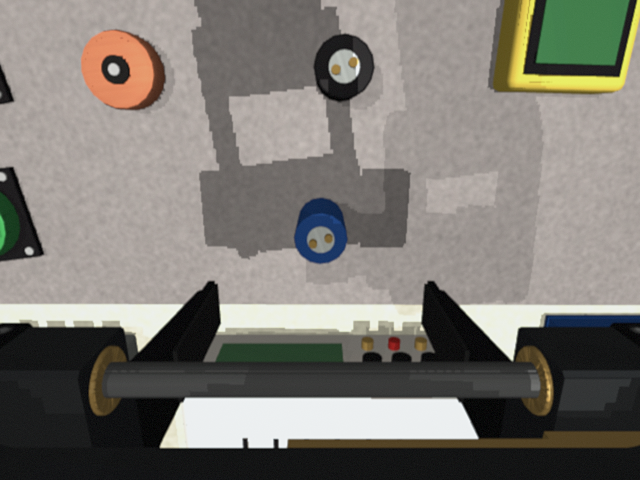

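The blue cap's top is at (320,239), which is directly under the gripper (0.686, 0.146). Descend and grip.

Call:
move_arm(
  dp=[
    [-0.001,0,0.025],
    [0,0,0.035],
    [0,0,0.035],
    [0,0,0.03],
    [0,0,0.015],
    [0,0,0.007],
    [0,0,0],
    [0,0,0],
    [0,0,0],
  ],
  turn=[
    [0,0,0],
    [0,0,0],
    [0,0,0],
    [0,0,0],
    [0,0,0],
    [0,0,0],
    [0,0,0],
    [0,0,0],
    [0,0,0],
  ],
  hand=[1,1,1,1,1,1,1,1,1],
)

```text
t: 20.9
position: [0.6874, 0.1473, 0.028]
eef_rot: [[-1.0, -0.001, 0.004], [-0.001, 1.0, 0.0], [-0.004, 0.0, -1.0]]
ft_force: [0.4, 0.0, -0.7]
gripper_width: 0.095
finger_force: 0.0
```

Call:
move_arm(
  dp=[
    [0,0,0],
    [0,0,0],
    [0,0,0],
    [0,0,0],
    [0,0,0],
    [0,0,0],
    [0,0,0],
    [0,0,0],
    [0,0,0],
    [0,0,0],
  ],
  turn=[
    [0,0,0],
    [0,0,0],
    [0,0,0],
    [0,0,0],
    [0,0,0],
    [0,0,0],
    [0,0,0],
    [0,0,0],
    [0,0,0],
    [0,0,0],
  ],
  hand=[0.3,0.3,0.3,0.3,0.3,0.3,0.3,0.3,0.3,0.3],
)

```text
t: 21.9
position: [0.6859, 0.1472, 0.0256]
eef_rot: [[-1.0, -0.001, -0.0], [-0.001, 1.0, -0.0], [0.0, -0.0, -1.0]]
ft_force: [0.7, -0.8, -0.8]
gripper_width: 0.0396
finger_force: 25.0
```

Call:
move_arm(
  dp=[
    [0,0,-0.03],
    [0,0,-0.03],
    [0,0,-0.03],
    [0.009,-0.02,0],
    [0.019,-0.043,0],
    [0.019,-0.043,0],
    [0.019,-0.043,0],
    [0.019,-0.043,0],
    [0.019,-0.043,0],
    [0.017,-0.039,0],
    [0.009,-0.02,0],
    [0,0,0],
  ],
  turn=[
    [0,0,0],
    [0,0,0],
    [0,0,0],
    [0,0,0],
    [0,0,0],
    [0,0,0],
    [0,0,0],
    [0,0,0],
    [0,0,0],
    [0,0,0],
    [0,0,0],
    [0,0,0],
  ],
  hand=[0.3,0.3,0.3,0.3,0.3,0.3,0.3,0.3,0.3,0.3,0.3,0.3],
)

```text
t: 23.1
position: [0.5549, -0.1492, 0.1154]
eef_rot: [[-1.0, 0.003, -0.001], [0.003, 1.0, -0.0], [0.001, -0.0, -1.0]]
ft_force: [1.1, 0.7, -1.3]
gripper_width: 0.0398
finger_force: 25.0
```

Call:
move_arm(
  dp=[
    [0,0,0],
    [0,0,0.025],
    [0,0,0.025],
    [0,0,0.005],
    [0,0,0],
    [0,0,0],
  ],
  turn=[
    [0,0,0],
    [0,0,0],
    [0,0,0],
    [0,0,0],
    [0,0,0],
    [0,0,0],
  ],
  hand=[0.3,0.3,0.3,0.3,0.3,0.3],
)

```text
t: 23.7
position: [0.5572, -0.1465, 0.0618]
eef_rot: [[-1.0, -0.002, 0.002], [-0.002, 1.0, -0.0], [-0.002, -0.0, -1.0]]
ft_force: [0.2, 0.0, -0.7]
gripper_width: 0.0394
finger_force: 25.0
```

Run:
```python
from m import *
s=wrist('w6')
```

```text
(no output)
```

View pics/w6.png

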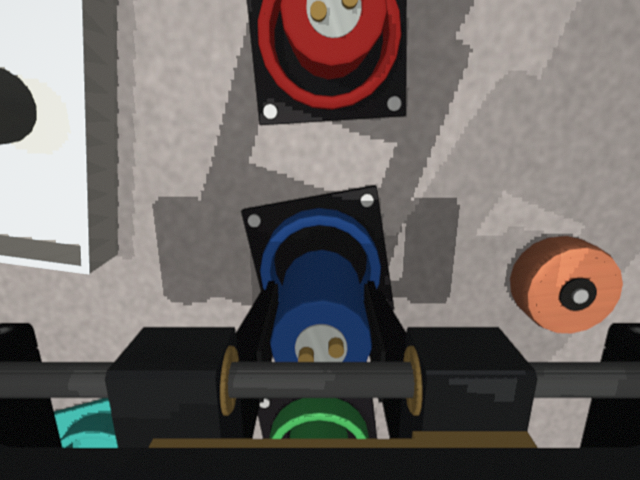

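The blue cap at (321,340) is centred over its ring (columns 259–381). The red cap is seated in its cup. Lowering.

Call:
move_arm(
  dp=[
    [0,0,0.012],
    [0,0,0.008],
    [0,0,0.004],
    [0,0,0.001],
    [0,0,0],
    [0,0,0],
  ],
  turn=[
    [0,0,0],
    [0,0,0],
    [0,0,0],
    [0,0,0],
    [0,0,0],
    [0,0,0],
  ],
  hand=[0.3,0.3,0.3,0.3,0.3,0.3],
)

```text
t: 24.35
position: [0.5564, -0.147, 0.0359]
eef_rot: [[-1.0, -0.001, 0.0], [-0.001, 1.0, -0.0], [-0.0, -0.0, -1.0]]
ft_force: [0.6, -0.2, -1.0]
gripper_width: 0.0397
finger_force: 25.0
```

Call:
move_arm(
  dp=[
    [0,0,0.0005],
    [0,0,0],
    [0,0,0],
    [0,0,0],
    [0,0,0],
    [0,0,0],
    [0,0,-0.02],
    [0,0,-0.04],
    [0,0,-0.04],
    [0,0,-0.04],
    [0,0,-0.04],
    [0,0,0],
  ],
  turn=[
    [0,0,0],
    [0,0,0],
    [0,0,0],
    [0,0,0],
    [0,0,0],
    [0,0,0],
    [0,0,0],
    [0,0,0],
    [0,0,0],
    [0,0,0],
    [0,0,0],
    [0,0,0],
  ],
  hand=[0.3,0.65,0.65,0.65,0.65,0.65,0.65,0.65,0.65,0.8,1,1],
)

```text
t: 25.55
position: [0.5597, -0.1481, 0.2233]
eef_rot: [[-1.0, -0.001, 0.012], [-0.001, 1.0, -0.005], [-0.012, -0.005, -1.0]]
ft_force: [-0.3, -0.3, 0.4]
gripper_width: 0.0806
finger_force: 0.0
```

Call:
move_arm(
  dp=[
    [0,0.03,-0.02],
    [0,0.04,-0.02],
    [0,0.04,0],
    [0,0.04,0],
    [0,0.04,0],
    [0,0.03,0],
    [0,0,0],
    [0,0,0],
  ],
  turn=[
    [0,0,0],
    [0,0,0],
    [0,0,0],
    [0,0,0],
    [0,0,0],
    [0,0,0],
    [0,0,0],
    [0,0,0],
  ],
  hand=[1,1,1,1,1,1,1,1],
)

```text
t: 26.35
position: [0.5557, 0.0733, 0.2545]
eef_rot: [[-1.0, -0.002, -0.001], [-0.002, 1.0, -0.001], [0.001, -0.001, -1.0]]
ft_force: [-1.0, -0.6, 0.8]
gripper_width: 0.095
finger_force: 0.0
```

Run:
```python
from m import *
T=grab('top','top1'); S=grab('scene','scene1')
a=cv2.resize(T['color'][100:300,230:500],(540,400),interpolation=cv2.INTER_CUBIC); b=cv2.resize(S['color'][120:320,150:400],(250*2,400),interpolation=cv2.INTER_CUBIC)
cv2.imwrite('pics/fin.png',cv2.resize(np.hstack([a,b]),(800,308))[:,:,::-1])
```

```text
(no output)
```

View pics/fin.png

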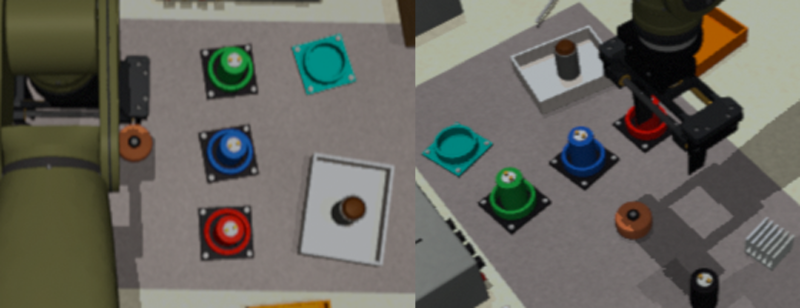

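In the top half of the picture, the green (230,65), blue (230,150) and red (228,230) caps stand upright in their own holders, and the failed cap stands in the white tray (350,210). The arm is clear.

```bash
python3 -c "
from bench import *
print(hand_in())"
```

```text
the job is handed in; nothing more can be done
None
```

I put the failed capacitor in the white scrap tray first, then stood the blue, green and red capacitors upright in their own holders; the job is handed in at about 26 s, and the final pictures show all four in place, though no verdict came back.

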